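# Rock the angle gauge on the uneven stud to its mark and hold it there

## Task

Check the angle on the uneven brass-crowned stud: take the angle gauge by its black handle, stand it level on the stud, with the middle of its base on the brass ridge and its dial square across it. Then rock it sideways on the ridge until its swinging pointer settles on the red mark, and finish still gripping it there, resting on the ridge with the pointer still. Do not disturb the pot, bottle, beaker and tape round about.

Things in the scene. Friction and masses are not known exactly. Their poses are not given: they have to be found in the camera images.
- gauge: Loose angle gauge, 0.27 to 0.44 kg, upright on the worktop, 44 x 100 x 158 mm (x, y, z). Origin: centre of its flat underside; z up, dial (clear front) faces its own -x, towards the robot at yaw 0. Base bar 44 x 100 x 14 mm; above it a blue-edged white dial box 100 mm wide, x -17 to +6 mm, up to z = 112 mm; on top the black handle.
- stud: Uneven stud fixed on a pale wooden offcut 90 x 72 x 80 mm. Origin: centre of the offcut's underside, on the worktop. Its crown is a brass half round, 12 mm radius, 46 mm long, level along the stud's x, top at z = 125 mm, on a 20 mm wide steel post with uneven low shoulders. The gauge is square on it when gauge x and stud x agree (at yaw 0 both point away from the robot).
- crown (a point): The middle of the top line of the brass ridge (125 mm above the stud's origin); axes as the stud's.
- pointer (a joint): Angle (rad) of the black pointer about the gauge's x axis; pivot 98 mm above the gauge's underside; 0 when it lies straight down the gauge. A free pendulum that hangs plumb and swings for about 1 s after a movement; at rest it reads minus the gauge's roll about its own x (positive: tip towards the gauge's +y side, that side being the low one).
- mark (a joint): Angle (rad) of the red mark about the same pivot and with the same sign, 0.18 to 0.38; stiff, does not move by itself. The pointer is on the mark when the two joints are equal.
- pointer_tip (a point): Tip of the pointer, 60 mm from the pivot.
- mark_tip (a point): Inner edge of the red mark (9 mm wide), 60 mm from the pivot.
- green_pot: White pot with green lid, 72 mm across, 78 mm high, a bystander. Origin at the centre of its underside.
- bottle_100: Small bottle with a light blue cap, 57 mm across, 98 mm high, a bystander. Origin at the centre of its underside.
- tape_roll: Roll of yellow tape, 60 mm across, 19 mm high, a bystander. Origin at the centre of its underside.
- beaker_150: Glass beaker, 65 x 74 x 81 mm, a bystander. Origin at the centre of its underside.
- handle (a point): Middle of the gauge's black handle, on its z axis, 135 mm above its underside. The handle is 24 mm (x) by 28 mm (y) and reaches from z = 112 to 158 mm; grip it from above across the 28 mm (fingers closing along gauge y) so that it cannot swivel in the grip.

How it is judged:
On the way, in this order (a step that is already met when the one before it is completed fails the run):
1. the gauge is lifted clear of the worktop in the gripper (height (world z) of gauge above 0.03 m and contact force between the fingers and gauge above 2 N), for 0.1 s.
2. held, the gauge stands on the brass ridge, centred and square, about level, its pointer not yet on the mark (contact force between gauge and stud above 0.3 N and contact force between the fingers and gauge above 2 N and y of crown in the frame of gauge between -0.025 and 0.025 m and x of crown in the frame of gauge between -0.02 and 0.02 m and angle between gauge's own z axis and vertical below 0.1 rad and distance between pointer_tip and mark_tip above 0.0055 m and angle between the x axis of gauge and the x axis of stud, either way round below 0.25 rad), for 0.2 s.
At the end, for the whole second after the job is handed in: Held (over 2 N) with its underside bearing on the ridge (over 0.3 N); ridge middle within 25 mm sideways, 20 mm fore and aft and 6 mm in height of the underside's centre; gauge within 0.25 rad of square; pointer tip within 5 mm of the mark and still (under 0.25 rad/s) (distance between pointer_tip and mark_tip below 0.005 m and velocity of joint pointer between -0.25 and 0.25 rad/s and contact force between gauge and stud above 0.3 N and contact force between the fingers and gauge above 2 N and y of crown in the frame of gauge between -0.025 and 0.025 m and x of crown in the frame of gauge between -0.02 and 0.02 m and z of crown in the frame of gauge between -0.006 and 0.006 m and angle between the x axis of gauge and the x axis of stud, either way round below 0.25 rad); the arm keeps its last pose, push and grip.
It fails at once if a bystander is pushed more than 30 mm (distance of any of green_pot, bottle_100, tape_roll, beaker_150 from where it was at the start of the episode above 0.03 m).
It also fails if it takes over 42 s, if anything falls off the work surface, if the arm or the gripper's body presses on something with over 40 N, if the wrist force passes 120 N, or if a joint passes its speed limit or range.

## Robot

A 6-joint arm with a two-finger parallel gripper is mounted at the origin on a cart in front of the work surface, level with it; the furniture and walls round the work are solid. World frame = base frame: x ahead of the robot, y to its left, z up, the work surface at z = 0. Lengths are in m, angles in rad, forces in N, time in s.
With the tool pointing down it reaches from about 0.375 to 0.975 m from the base axis. Payload 3.8 kg.
Tool frame: the origin (TCP) lies at the very end of the fingers, on their centre line; the grasp point (between the pads) lies 19 mm behind it; z points along the fingers, y is the line along which they close (so a half turn about z gives the same grasp; the last joint's range is limited). The gripper opens to 85 mm and grips with 20 to 120 N. Pads are 22 mm wide; open, the fingers measure 114 mm over their backs; the gripper's body (76 mm by 85 mm) begins 54 mm behind the grasp point. The pads swing forward as they close: fully open they stand 13 mm farther back than shut.
Start: joints at [-1.38, 0.264, 1.604, -0, 1.274, -0.037], TCP at [0.152, -0.658, 0.231] pointing down, gripper open.
Joint ranges: [-2.63, 2.63], [-0.94, 2.18], [0.31, 2.57], [-1.31, 4.45], [0, 2.66], [-2.55, 2.55]. Speed limits (rad/s): [2.57, 2.57, 3.14, 3.14, 3.14, 3.14].

## Interface

Orientations are given as a rotation vector (axis times angle).
In Python, from workcell import read_state, read_camera, calibration, finish_job gives the robot as it stands.
- The arm moves only by the tool step_arm, never from a script. Its argument "commands" is a list of rows, each an object of numbers: "fingers": the gripper's target within -1 to 1 (shut at 1, half-way at 0, fully open at -1); "dx", "dy", "dz": the shift along the tool's x, y, z in m; "roll": the turn about the tool's z in degrees. In form: [{"fingers": .., "dx": .., "dy": .., "dz": .., "roll": ..}, ...]. A call has 1 to 8 rows; each row is the pose to reach, as a shift and turn from the pose commanded when the call began, along the tool's axes at that moment; what a row does not reach only later rows make up. A row lasts 1/8 s, in which the tool goes at most 62.5 mm and 10.7 degrees, less where a joint would pass 70% of its speed; a pose out of reach is approached as far as the arm can. A call with a gripper value outside its range is refused whole. The fingers move at their own pace and stop on an object; "squeeze" is the grip in N (left out, the last holds). Time passes only in rows, so rows that repeat a pose let the fingers close. It gives the time, the measured TCP pose, the force, the opening and the grip force at its end, in the units of the state.
- read_state(): the state, without advancing time (a new reading comes with each control period).
- read_camera(name): name is "side" or "top" or "wrist"; returns (picture, depth): 420x560x3 uint8, blue, green, red; 420x560 float32, m along the optical axis (not along the pixel's ray), 0 where there is no reading.
- calibration(name): a dict with "intrinsics" (3x3 intrinsics, pixels), "world_to_cam" (4x4, takes a point from world to camera coordinates). Camera axes: x right, y up, looking along -z (the intrinsics and any distortion apply to the point x, -y, -z); pixel columns grow to the right and rows downward; lengths in m; the calibration is good to about 2 mm. A picture is of the moment at which its call begins: read the wrist's pose just before it. calibration takes no time and is no camera call; for the wrist camera it gives the pose at the moment of the call.
- finish_job(): hands the job in; it is judged then, once.
The state is a dict: "time": time; "q": joint angles; "joint_vel": joint speeds; "joint_torque": joint torques, N m; "tool_pos": TCP position; "tcp_rot": TCP orientation; "wrist_force": force on the tool from outside, world axes, zero at the start; "torque": the same for the moment, N m; "width": opening from 0.0 (shut) to 1.0 (fully open); "grip_force": force on a finger pad.
Only numpy, scipy, OpenCV 4.12 (cv2) and the standard library are available. Lean on these libraries where they do the work, as an engineer would, in place of code of your own. Each camera call takes 0.05 s, during which the arm holds its last target. There are 200 camera calls.

## Working session

There is one attempt and no reset: what is moved stays moved. The work goes in short steps, Python scripts to look and compute and a tool call to move; the robot and the scene stay as the last step left them, time stands still between calls to the robot, and variables do not carry over. Pictures are saved under pics/ and viewed, at most 10 in all, crops included, and the job is handed in when it is done.

Besides the shell and the picture viewer there is one more tool, called by a JSON object that holds its "api" and its "payload", one argument or row to a line. step_arm: Moves the arm, as the interface text tells. Its arguments: {"type":"object","properties":{"commands":{"type":"array","items":{"type":"object","properties":{"fingers":{"type":"number"},"dx":{"type":"number"},"dy":{"type":"number"},"dz":{"type":"number"},"roll":{"type":"number"}}}},"squeeze":{"type":"number"}},"required":["commands"]}

```bash
mkdir -p pics; cat > h.py <<'E'
import numpy as np, cv2
from workcell import *
def cap(n):
    c=calibration(n); im,d=read_camera(n); return im,d,np.array(c["intrinsics"]),np.array(c["world_to_cam"])
def cloud(d,K,T):
    v,u=np.mgrid[:d.shape[0],:d.shape[1]]
    P=np.stack([(u-K[0,2])/K[0,0]*d,-(v-K[1,2])/K[1,1]*d,-d,np.ones_like(d)],-1)
    return (P@np.linalg.inv(T).T)[...,:3]
E
python3 - <<'E'
from h import *
print({k:np.round(v,3) for k,v in read_state().items()})
a=[]
for n in("side","top"):
    im,d,K,T=cap(n); np.savez(n,im=im,d=d,K=K,T=T); cv2.imwrite(f"pics/{n}0.png",im)
    print(n,(d>0).mean(),np.round(np.linalg.inv(T)[:3],3).tolist(),K[0,0], calibration(n).keys())
E
```

```text
{'time': np.float64(0.0), 'q': array([-1.38 ,  0.265,  1.605, -0.   ,  1.274, -0.037]), 'joint_vel': array([-0.002, -0.   , -0.001,  0.   ,  0.   ,  0.001]), 'joint_torque': array([ 1.0000e-03, -5.1511e+01, -3.6731e+01,  0.0000e+00,  1.3000e-02,
       -0.0000e+00]), 'tool_pos': array([ 0.152, -0.657,  0.23 ]), 'tcp_rot': array([-3.119, -0.357,  0.   ]), 'wrist_force': array([ 0.142, -1.491, -0.799]), 'torque': array([-0.005, -0.052,  0.005]), 'grip_force': np.float64(0.0), 'width': np.float64(1.002)}
side 0.9958333333333333 [[-1.0, -0.022, 0.023, 0.517], [0.031, -0.542, 0.84, 0.34], [-0.006, 0.84, 0.543, 0.547]] 421.12069048272446 dict_keys(['intrinsics', 'world_to_cam'])
top 0.9959311224489796 [[0.011, 0.997, -0.08, 0.418], [-1.0, 0.013, 0.025, -0.355], [0.026, 0.079, 0.997, 1.024]] 438.8073406727097 dict_keys(['intrinsics', 'world_to_cam'])
```

View pics/side0.png

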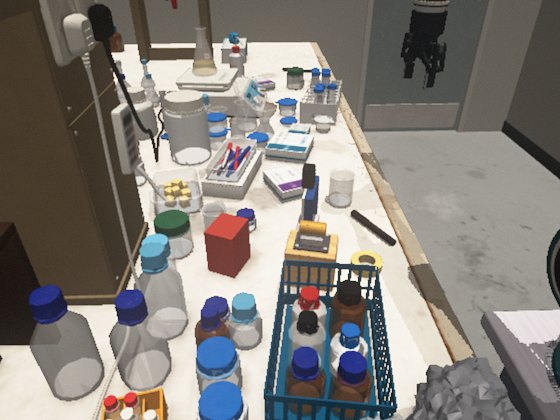

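View pics/top0.png

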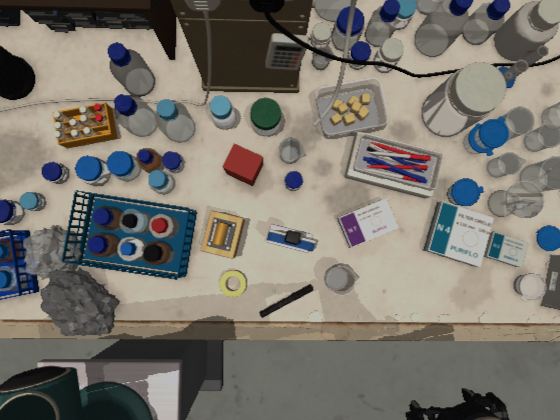

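Side view: the stud (brass at about 312,235) stands in front of the gauge (handle at 309,172), with the basket towards the camera. Top view: stud at (225,233), gauge at (292,237), tape at (232,283), and beaker at (340,277).

```bash
python3 - <<'E'
from h import *
z=np.load("top.npz"); P=cloud(z["d"],z["K"],z["T"]); im=z["im"]
def rep(n,m):
    p=P[m]; r=cv2.minAreaRect((p[:,:2]*1000).astype(np.float32)); print(n,len(p),"mean",p.mean(0).round(4),"zrange",np.percentile(p[:,2],[2,50,98]).round(3),"rect mm/deg",np.round(r[0],1),np.round(r[1],1),round(r[2],1))
v,u=np.mgrid[:420,:560]
def win(a,b,c,d): return (u>=a)&(u<b)&(v>=c)&(v<d)
Z=P[...,2]; G=win(258,330,212,262); S=win(198,250,203,262)
rep("handle",G&(Z>.135)); rep("box",G&(Z>.095)&(Z<.125)); rep("gauge>.09",G&(Z>.09)); rep("bar",G&(Z>.006)&(Z<.03))
hsv=cv2.cvtColor(im,cv2.COLOR_BGR2HSV)
rep("crown",S&(Z>.108)); rep("offcut",S&(Z>.07)&(Z<.09));rep("stud all",S&(Z>.07))
for n,w in dict(basket=(60,200,185,280),tape=(215,250,268,300),table=(340,420,250,260),redbox=(222,265,144,185),beaker=(322,358,260,294)).items(): rep(n,win(*w))
print(P[::20,:][:,::20].shape, P[235,218:234].round(3).tolist()[::3], hsv[235,218:234].tolist()[::3])
z=np.load("side.npz");c=np.vstack([z["im"][150:290,230:400]]);cv2.imwrite("pics/c1.png",cv2.resize(c,None,fx=3,fy=3))
c=im[200:270,190:340];cv2.imwrite("pics/c2.png",cv2.resize(c,None,fx=5,fy=5))
E
```

```text
handle 202 mean [ 0.4317 -0.4004  0.2349] zrange [0.146 0.159 1.024] rect mm/deg [ 432.7 -388.1] [28.  66.5] 1.7
box 402 mean [ 0.4276 -0.4031  0.1129] zrange [0.11  0.113 0.116] rect mm/deg [ 428.1 -404.1] [99.3 22.7] 76.2
gauge>.09 606 mean [ 0.4289 -0.4022  0.1535] zrange [0.11  0.114 1.024] rect mm/deg [ 429.2 -403.9] [99.8 34.4] 83.2
bar 289 mean [ 0.4376 -0.4047  0.0143] zrange [0.007 0.014 0.019] rect mm/deg [ 429.8 -403.2] [139.1 113.2] 73.6
crown 268 mean [ 0.4386 -0.2613  0.1501] zrange [0.114 0.124 1.024] rect mm/deg [ 429.8 -300.5] [112.1  45.6] 77.6
offcut 1044 mean [ 0.4389 -0.2591  0.0823] zrange [0.077 0.082 0.089] rect mm/deg [ 439.5 -257.5] [71.8 90. ] 77.0
stud all 1423 mean [ 0.4388 -0.2594  0.0963] zrange [0.078 0.084 0.127] rect mm/deg [ 432.1 -288.7] [136.1  89.9] 76.6
basket 13300 mean [ 0.4428 -0.0488  0.039 ] zrange [-0.002  0.022  0.105] rect mm/deg [ 444.8 -114. ] [218.4 481.7] 0.8
tape 1120 mean [ 0.3282 -0.2752  0.0097] zrange [-0.002  0.002  0.023] rect mm/deg [ 354.3 -295.4] [125.  121.6] 0.8
table 800 mean [ 0.3975 -0.6153  0.0058] zrange [-0.003  0.001  0.005] rect mm/deg [ 399.6 -533.1] [356.4  27.4] 88.6
redbox 1763 mean [ 0.5958 -0.2982  0.0563] zrange [-0.002  0.09   0.097] rect mm/deg [ 535.4 -298.6] [240.6 101.7] 2.8
beaker 1224 mean [ 0.3478 -0.5184  0.0272] zrange [-0.002  0.006  0.081] rect mm/deg [ 356.2 -458.4] [223.2  88.7] 80.9
(21, 28, 3) [[0.436, -0.254, 0.127], [0.436, -0.26, 0.126], [0.436, -0.266, 0.12], [0.437, -0.269, 0.093], [0.437, -0.275, 0.084], [0.437, -0.281, 0.085]] [[20, 169, 187], [18, 175, 166], [17, 179, 108], [14, 24, 138], [150, 3, 86], [14, 64, 88]]
```

View pics/c2.png

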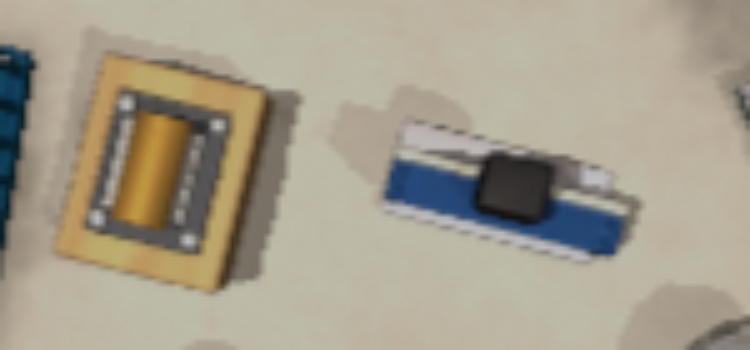

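```bash
cat >> h.py <<'E'
from scipy.spatial.transform import Rotation as Ro
def delta(target,yaw_y_deg=None):
    "shift in tool axes to world TCP target; roll to bring tool y to a world heading"
    s=read_state(); R=Ro.from_rotvec(s["tcp_rot"]).as_matrix()
    h=np.degrees(np.arctan2(R[1,1],R[0,1])); r=None if yaw_y_deg is None else -((yaw_y_deg-h+180)%360-180)
    print("tcp",np.round(s["tool_pos"],4),"shift",np.round(R.T@(np.array(target)-s["tool_pos"]),4),"heading y",round(h,2),"roll",r)
E
python3 - <<'E'
from h import *
z=np.load("top.npz"); P=cloud(z["d"],z["K"],z["T"]); v,u=np.mgrid[:420,:560]; Z=P[...,2]
for n,w,lo,hi in(("handle",(258,330,212,262),.153,.17),("crown",(198,250,203,262),.110,.135),("ridge",(198,250,203,262),.1235,.135)):
    m=(u>=w[0])&(u<w[1])&(v>=w[2])&(v<w[3])&(Z>lo)&(Z<hi); p=P[m]
    r=cv2.minAreaRect((p[:,:2]*1000).astype(np.float32)); print(n,len(p),p.mean(0).round(4),np.round(r[0],1),np.round(r[1],1),round(r[2],1),p[:,2].max())
im,d,K,T=cap("wrist"); cv2.imwrite("pics/w0.png",im)
s=read_state(); R=Ro.from_rotvec(s["tcp_rot"]).as_matrix(); C=np.linalg.inv(T)
print("cam in tool",np.round(R.T@(C[:3,3]-s["tool_pos"]),3)); print(np.round(R.T@C[:3,:3],3), K[0,0])
delta((.433,-.405,.23),-13.5)
E
```

```text
handle 172 [ 0.4336 -0.4052  0.1586] [ 433.6 -405.4] [27.9 24. ] 76.5 0.16317223714940965
crown 260 [ 0.4392 -0.2584  0.1232] [ 439.3 -257.4] [23.8 45.6] 77.6 0.12867136449775152
ridge 150 [ 0.44   -0.2572  0.1255] [ 439.3 -257.4] [17.4 45.4] 76.6 0.12867136449775152
cam in tool [ 0.073  0.001 -0.143]
[[-0.001  0.958  0.288]
 [ 1.     0.001  0.   ]
 [-0.     0.288 -0.958]] 318.5256933457326
tcp [ 0.1523 -0.657   0.2302] shift [ 0.3303 -0.1821  0.0006] heading y -76.95 roll -63.44760480280104
```

View pics/w0.png

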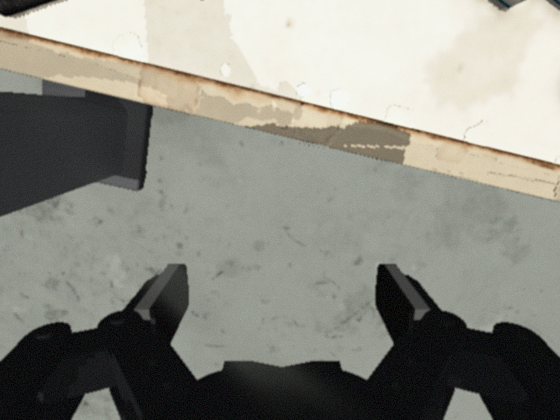

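The wrist view shows only the bench edge and the fingers. The tool can only roll about its own axis. I'll therefore grip across the handle's 24 mm, so the gauge can swivel about its x axis and be rocked by sideways motion. On the way, I'll stop in front of the dial to read the mark.

{"api": "step_arm", "payload": {
  "commands": [
    {"dx": 0.153,"dy": -0.239,"dz": 0.03,"roll": -63.4,"fingers": -1},
    {"dx": 0.153,"dy": -0.239,"dz": 0.03,"roll": -63.4,"fingers": -1},
    {"dx": 0.153,"dy": -0.239,"dz": 0.03,"roll": -63.4,"fingers": -1},
    {"dx": 0.153,"dy": -0.239,"dz": 0.03,"roll": -63.4,"fingers": -1},
    {"dx": 0.153,"dy": -0.239,"dz": 0.03,"roll": -63.4,"fingers": -1},
    {"dx": 0.153,"dy": -0.239,"dz": 0.03,"roll": -63.4,"fingers": -1},
    {"dx": 0.153,"dy": -0.239,"dz": 0.03,"roll": -63.4,"fingers": -1},
    {"dx": 0.153,"dy": -0.239,"dz": 0.03,"roll": -63.4,"fingers": -1}
  ],
  "squeeze": 20
}}

```text
time: 1.15
tool_pos: [0.2474, -0.3905, 0.2013]
tcp_rot: [2.471, 1.94, -0.0]
wrist_force: [0.8, -0.5, -0.1]
width: 0.999
grip_force: 0.0
```

```bash
python3 - <<'E'
from h import *
im,d,K,T=cap("wrist"); np.savez("w1",im=im,d=d,K=K,T=T); cv2.imwrite("pics/w1.png",im)
delta((.4336,-.4053,.19),-13.5)
E
```

```text
tcp [ 0.2474 -0.3906  0.2013] shift [0.0298 0.1844 0.0113] heading y -13.71 roll -0.20977088274426592
```

View pics/w1.png

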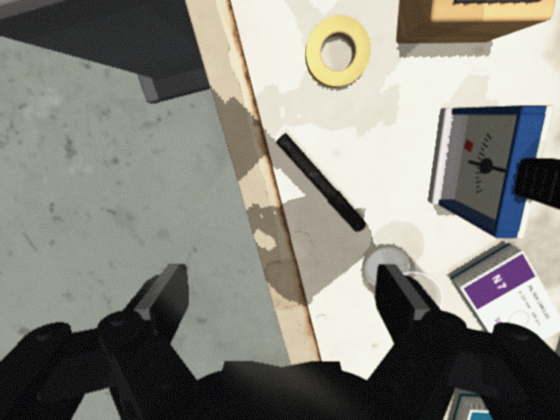

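The dial is in view: hub near (487,167), red mark near (468,146) on the upper (+y) side. Next I'll compute the mark angle.

```bash
python3 - <<'E'
from h import *
z=np.load("w1.npz"); im,d,K,T=[z[k] for k in("im","d","K","T")]; P=cloud(d,K,T)
Rg=Ro.from_euler("z",-13.5,degrees=True).as_matrix(); G=(P-[.4336,-.4053,0])@Rg
m=np.zeros(d.shape,bool); m[100:235,430:530]=1; b,g,r=[im[...,i].astype(int) for i in range(3)]
red=m&(r>g+50)&(r>b+50); print("red",red.sum(),G[red].mean(0).round(4),np.ptp(G[red],axis=0))
dark=m&(im.max(-1)<60)&(G[...,0]<0); ys,xs=np.nonzero(dark); print("dark",len(xs))
C=np.linalg.inv(T); o=(C[:3,3]-[.4336,-.4053,0])@Rg
def ray(u,v,x):
    q=(C[:3,:3]@[(u-K[0,2])/K[0,0],-(v-K[1,2])/K[1,1],-1])@Rg; return o+q*(x-o[0])/q[0]
ry,rx=np.nonzero(red)
for x in(-.017,-.012,-.006):
    a=ray(rx.mean(),ry.mean(),x); c=ray(487,167,x); e=a-c; print(x,a.round(4),c.round(4),"r",np.hypot(e[1],e[2]),"ang from hub",np.arctan2(e[1],-e[2]),"from nominal",np.arctan2(a[1],.098-a[2]))
print("face x",np.median(G[m&(im.min(-1)>90)&(G[...,2]>.04)&(G[...,2]<.1)][:,0]))
cv2.imwrite("pics/w1c.png",cv2.resize(im[95:245,425:560],None,fx=4,fy=4,interpolation=cv2.INTER_CUBIC))
E
```

```text
red 11 [-0.033   0.0167  0.0861] [0.16695211 0.03195465 0.28722565]
dark 2334
-0.017 [-0.017   0.0139  0.0588] [-0.017   0.      0.0862] r 0.030745344175720744 ang from hub 0.4690197184439451 from nominal 0.34172780014727444
-0.012 [-0.012   0.0131  0.0502] [-0.012  -0.0012  0.0785] r 0.031665178091316734 ang from hub 0.4690197184439452 from nominal 0.2673268231164584
-0.006 [-0.006  0.012  0.04 ] [-0.006  -0.0028  0.0692] r 0.03276897879003195 ang from hub 0.4690197184439447 from nominal 0.20466793348832873
face x -0.01788274844738188
```

View pics/w1c.png

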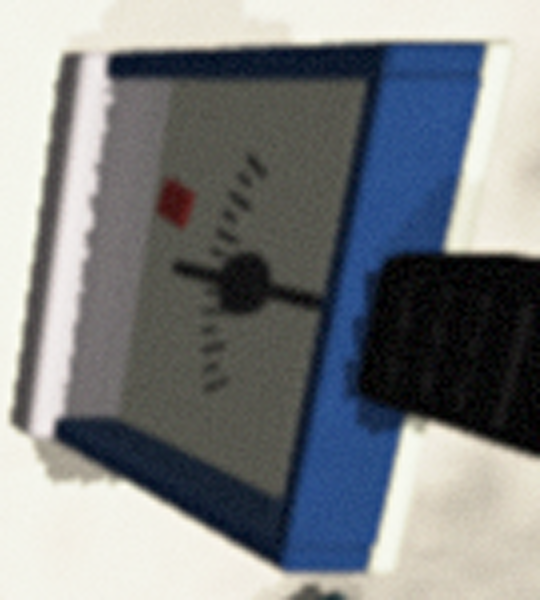

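```bash
python3 - <<'E'
from h import *
z=np.load("w1.npz"); im,d,K,T=[z[k] for k in("im","d","K","T")]
Rg=Ro.from_euler("z",-13.5,degrees=True).as_matrix()
C=np.linalg.inv(T); o=(C[:3,3]-[.4336,-.4053,0])@Rg
def ray(u,v,x):
    u=425+u/4;v=95+v/4
    q=(C[:3,:3]@[(u-K[0,2])/K[0,0],-(v-K[1,2])/K[1,1],-1])@Rg; return (o+q*(x-o[0])/q[0])[1:]
for x in(-.008,-.006,-.004,-.002):
    print(x,{n:ray(*p,x).round(4).tolist() for n,p in dict(tip=(176,267),bob=(245,282),piv=(322,301),mark=(176,204),in1=(193,195),in2=(187,227),o1=(163,183),o2=(158,214)).items()})
E
```

```text
-0.008 {'tip': [-0.0018, 0.0447], 'bob': [-0.0012, 0.0709], 'piv': [-0.0011, 0.0956], 'mark': [0.0124, 0.0405], 'in1': [0.0151, 0.0467], 'in2': [0.0078, 0.0464], 'o1': [0.0167, 0.0337], 'o2': [0.0094, 0.0337]}
-0.006 {'tip': [-0.0023, 0.0413], 'bob': [-0.0017, 0.0678], 'piv': [-0.0016, 0.0927], 'mark': [0.0121, 0.0371], 'in1': [0.0148, 0.0433], 'in2': [0.0074, 0.043], 'o1': [0.0164, 0.0302], 'o2': [0.009, 0.0302]}
-0.004 {'tip': [-0.0028, 0.0379], 'bob': [-0.0022, 0.0647], 'piv': [-0.002, 0.0899], 'mark': [0.0118, 0.0336], 'in1': [0.0145, 0.0399], 'in2': [0.007, 0.0396], 'o1': [0.0162, 0.0267], 'o2': [0.0087, 0.0266]}
-0.002 {'tip': [-0.0033, 0.0345], 'bob': [-0.0027, 0.0616], 'piv': [-0.0025, 0.0871], 'mark': [0.0114, 0.0301], 'in1': [0.0141, 0.0365], 'in2': [0.0066, 0.0363], 'o1': [0.0159, 0.0231], 'o2': [0.0083, 0.0231]}
```

{"api": "step_arm", "payload": {
  "commands": [
    {"dx": 0.03,"dy": 0.184,"dz": 0.0,"fingers": -1},
    {"dx": 0.03,"dy": 0.184,"dz": 0.0,"fingers": -1},
    {"dx": 0.03,"dy": 0.184,"dz": 0.0,"fingers": -1},
    {"dx": 0.03,"dy": 0.184,"dz": 0.0,"fingers": -1},
    {"dx": 0.03,"dy": 0.184,"dz": 0.045,"fingers": -1},
    {"dx": 0.03,"dy": 0.184,"dz": 0.083,"fingers": -1},
    {"dx": 0.03,"dy": 0.184,"dz": 0.083,"fingers": -1},
    {"dx": 0.03,"dy": 0.184,"dz": 0.083,"fingers": 0}
  ],
  "squeeze": 25
}}

```text
invalid input
```

{"api": "step_arm", "payload": {
  "commands": [
    {"fingers": 1},
    {"fingers": 1},
    {"fingers": 1},
    {"fingers": 1},
    {"fingers": 1},
    {"fingers": 1}
  ],
  "squeeze": 25
}}

```text
invalid input
```

```bash
python3 - <<'E'
from h import *
im,d,K,T=cap("top");P=cloud(d,K,T);v,u=np.mgrid[:420,:560];Z=P[...,2]
b,g,r=[im[...,i].astype(int) for i in range(3)]
m=(u>255)&(u<330)&(v>205)&(v<270)&(Z>.1)&(Z<.125)&(b>r+40); p=P[m]
q=cv2.minAreaRect((p[:,:2]*1000).astype(np.float32)); print(len(p),q,read_state()["width"])
delta((.4336,-.4053,.12)); delta((.4393,-.2574,.2),-13.0)
E
```

```text
284 ((425.6617126464844, -402.3118591308594), (96.86634826660156, 16.945219039916992), 76.20972442626953) 1.0021238746283179
tcp [ 0.2473 -0.3906  0.2013] shift [0.0298 0.1845 0.0813] heading y -13.69 roll None
tcp [ 0.2473 -0.3906  0.2013] shift [0.1749 0.155  0.0013] heading y -13.69 roll -0.6877640831496308
```

{"api": "step_arm", "payload": {
  "commands": [
    {"dx": 0.03,"dy": 0.184,"dz": 0.0,"roll": 0,"fingers": -1},
    {"dx": 0.03,"dy": 0.184,"dz": 0.0,"roll": 0,"fingers": -1},
    {"dx": 0.03,"dy": 0.184,"dz": 0.0,"roll": 0,"fingers": -1},
    {"dx": 0.03,"dy": 0.184,"dz": 0.0,"roll": 0,"fingers": -1},
    {"dx": 0.03,"dy": 0.184,"dz": 0.045,"roll": 0,"fingers": -1},
    {"dx": 0.03,"dy": 0.184,"dz": 0.083,"roll": 0,"fingers": -1},
    {"dx": 0.03,"dy": 0.184,"dz": 0.083,"roll": 0,"fingers": -1},
    {"dx": 0.03,"dy": 0.184,"dz": 0.083,"roll": 0,"fingers": 0}
  ],
  "squeeze": 25
}}

```text
time: 2.25
tool_pos: [0.4333, -0.4051, 0.1196]
tcp_rot: [2.468, 1.941, 0.0]
wrist_force: [0.9, 0.2, 1.0]
width: 0.819
grip_force: 0.0
```

{"api": "step_arm", "payload": {
  "commands": [
    {"dx": 0,"dy": 0,"dz": 0,"roll": 0,"fingers": 1},
    {"dx": 0,"dy": 0,"dz": 0,"roll": 0,"fingers": 1},
    {"dx": 0,"dy": 0,"dz": 0,"roll": 0,"fingers": 1},
    {"dx": 0,"dy": 0,"dz": 0,"roll": 0,"fingers": 1},
    {"dx": 0,"dy": 0,"dz": 0,"roll": 0,"fingers": 1},
    {"dx": 0,"dy": 0,"dz": 0,"roll": 0,"fingers": 1}
  ],
  "squeeze": 25
}}

```text
time: 3.0
tool_pos: [0.4339, -0.4048, 0.1198]
tcp_rot: [2.466, 1.943, -0.0]
wrist_force: [-0.7, 0.8, 5.6]
width: 0.276
grip_force: 27.4
```

```bash
python3 - <<'E'
from h import *
print(read_state()["width"]); delta((.4393,-.2574,.2),-13.0)
E
```

```text
0.27633787812651067
tcp [ 0.4339 -0.4048  0.1198] shift [ 0.1445 -0.0291 -0.0804] heading y -13.54 roll -0.5385197267900139
```

{"api": "step_arm", "payload": {
  "commands": [
    {"dx": 0,"dy": 0,"dz": -0.02,"roll": 0,"fingers": 1},
    {"dx": 0,"dy": 0,"dz": -0.05,"roll": 0,"fingers": 1},
    {"dx": 0,"dy": 0,"dz": -0.09,"roll": 0,"fingers": 1},
    {"dx": 0,"dy": 0,"dz": -0.13,"roll": 0,"fingers": 1},
    {"dx": 0,"dy": 0,"dz": -0.155,"roll": 0,"fingers": 1},
    {"dx": 0,"dy": 0,"dz": -0.165,"roll": 0,"fingers": 1},
    {"dx": 0.01,"dy": 0,"dz": -0.165,"roll": 0,"fingers": 1},
    {"dx": 0.03,"dy": -0.005,"dz": -0.165,"roll": 0,"fingers": 1}
  ],
  "squeeze": 25
}}

```text
time: 4.0
tool_pos: [0.4349, -0.3723, 0.2812]
tcp_rot: [-2.466, -1.941, 0.0]
wrist_force: [-0.5, 1.8, -3.3]
width: 0.277
grip_force: 26.4
```

```bash
cat >> h.py <<'E'
def tilt(save=None):
    "blue box top from the top camera: centre, heading of long side, roll about gauge x"
    im,d,K,T=cap("top"); P=cloud(d,K,T); b,g,r=[im[...,i].astype(int) for i in range(3)]
    s=read_state(); t=s["tool_pos"]; D=np.linalg.norm(P[...,:2]-t[:2],axis=-1)
    m=(D<.12)&(abs(P[...,2]-t[2])<.045)&(b>r+40)
    if save: cv2.imwrite(save,im)
    p=P[m]; q=cv2.minAreaRect((p[:,:2]*1000).astype(np.float32))
    c=np.median(p,0); w,V=np.linalg.eigh(np.cov((p-c).T)); L=V[:,2]*np.sign(V[1,2])
    print("box",len(p),np.round(q,1) if 0 else q,"\nlong axis",L.round(3),"roll",np.arcsin(L[2]).round(3),"z",np.percentile(p[:,2],[2,50,98]).round(4),"| tcp",t.round(4),"F",s["wrist_force"].round(1),"grip",s["grip_force"].round(1))
E
python3 - <<'E'
from h import *
tilt("pics/t2.png"); delta((.4393,-.2574,.28),-13.0)
E
```

```text
return _methods._mean(a, axis=axis, dtype=dtype,
  ret = um.true_divide(
  avg = a.mean(axis, **keepdims_kw)
h.py:22: RuntimeWarning: Degrees of freedom <= 0 for slice
  c=np.median(p,0); w,V=np.linalg.eigh(np.cov((p-c).T)); L=V[:,2]*np.sign(V[1,2])
  c *= np.true_divide(1, fact)
  c *= np.true_divide(1, fact)
Traceback (most recent call last):
  File "h.py", line 22, in tilt
    c=np.median(p,0); w,V=np.linalg.eigh(np.cov((p-c).T)); L=V[:,2]*np.sign(V[1,2])
                          ~~~~~~~~~~~~~~^^^^^^^^^^^^^^^^^
numpy.linalg.LinAlgError: Eigenvalues did not converge
```

View pics/t2.png

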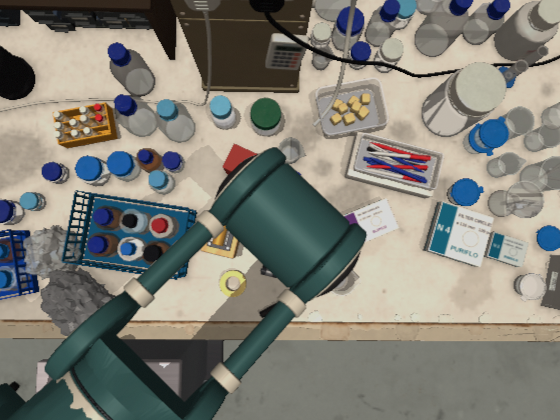

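The arm hides the gauge from the top camera, so I'll use the wrist and side views from here on. I'm carrying it over the ridge.

{"api": "step_arm", "payload": {
  "commands": [
    {"dx": 0.025,"dy": -0.005,"dz": 0,"roll": 0,"fingers": 1},
    {"dx": 0.05,"dy": -0.01,"dz": 0,"roll": 0,"fingers": 1},
    {"dx": 0.075,"dy": -0.015,"dz": 0,"roll": -0.5,"fingers": 1},
    {"dx": 0.097,"dy": -0.02,"dz": 0,"roll": -0.5,"fingers": 1},
    {"dx": 0.108,"dy": -0.0225,"dz": 0,"roll": -0.5,"fingers": 1},
    {"dx": 0.1127,"dy": -0.0225,"dz": 0,"roll": -0.5,"fingers": 1},
    {"dx": 0.1127,"dy": -0.0225,"dz": 0,"roll": -0.5,"fingers": 1}
  ],
  "squeeze": 25
}}

```text
time: 4.92
tool_pos: [0.4403, -0.2591, 0.2834]
tcp_rot: [2.459, 1.955, -0.0]
wrist_force: [-0.3, -0.1, -3.4]
width: 0.278
grip_force: 26.4
```

```bash
cat >> h.py <<'E'
def held(names=("wrist","side")):
    "blue box points in a level frame under the TCP: x=tool y (gauge x), y=tool x (gauge y), z up from TCP"
    s=read_state(); R=Ro.from_rotvec(s["tcp_rot"]).as_matrix(); out={}
    for n in names:
        im,d,K,T=cap(n); P=(cloud(d,K,T)-s["tool_pos"])@R; Q=np.stack([P[...,1],P[...,0],-P[...,2]],-1)
        b,g,r=[im[...,i].astype(int) for i in range(3)]
        m=(b>r+40)&(b>g+15)&(abs(Q[...,0])<.06)&(abs(Q[...,1])<.11)&(Q[...,2]>-.14)&(Q[...,2]<.05)
        out[n]=(im,Q,m)
    return s,out
E
python3 - <<'E'
from h import *
s,o=held(); print(s["tool_pos"].round(4),s["wrist_force"].round(2))
for n,(im,Q,m) in o.items():
    q=Q[m]; print(n,len(q),np.percentile(q,[2,25,50,75,98],axis=0).round(4).tolist()); np.savez("h_"+n,im=im,Q=Q,m=m)
a=o["wrist"][0]; b=o["side"][0]
cv2.imwrite("pics/c3.png",np.hstack([cv2.resize(a,(400,300)),cv2.resize(b[90:270,220:400],(300,300))]))
delta((.4393,-.2574,.28),-13.0)
E
```

```text
[ 0.4403 -0.2591  0.2834] [-0.3  -0.13 -3.36]
wrist 2396 [[-0.0159, 0.0105, -0.0085], [-0.0124, 0.0212, -0.0075], [-0.0081, 0.0302, -0.007], [-0.0039, 0.0391, -0.0066], [0.0001, 0.0468, -0.0057]]
side 117 [[-0.0165, 0.0156, -0.01], [-0.0125, 0.0253, -0.0093], [-0.0087, 0.0344, -0.009], [-0.0047, 0.0425, -0.0087], [-0.0006, 0.0494, -0.0082]]
tcp [ 0.4402 -0.2595  0.2833] shift [ 0.0019 -0.0013  0.0033] heading y -13.07 roll -0.07477352051191133
```

View pics/c3.png

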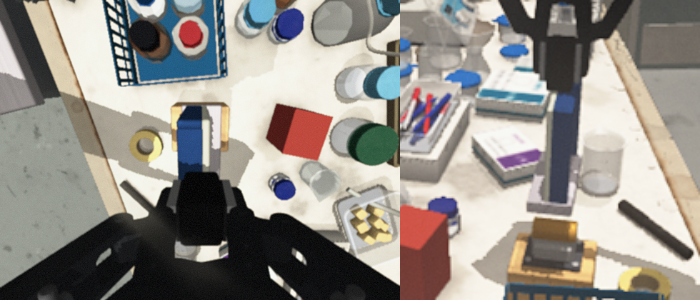

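The wrist view (left) shows the held gauge's blue top in line with the stud. The side view shows it hanging upright above the brass. I'll fit its roll next.

```bash
cat >> h.py <<'E'
def roll(prev=None):
    s,o=held(("wrist",)) if prev is None else prev; im,Q,m=o["wrist"]; q=Q[m]
    for _ in range(4):   # top face z = a + b y + c x, trimmed
        A=np.c_[np.ones(len(q)),q[:,1],q[:,0]]; k=np.linalg.lstsq(A,q[:,2],rcond=None)[0]; e=abs(q[:,2]-A@k); q=q[e<max(.0012,2*e.std())]
    yc=np.percentile(q[:,1],99.5)
    print("roll",np.arctan(k[1]).round(3),"pitch slope",k[2].round(3),"top z at tool axis",k[0].round(4),"n",len(q),"end y",yc.round(4),"tcp",s["tool_pos"].round(4),"F",s["wrist_force"].round(1),"grip",round(float(s["grip_force"]),1))
E
python3 - <<'E'
from h import *
roll(); delta((.4393,-.2574,.255),-13.0)
E
```

```text
roll -0.01 pitch slope -0.002 top z at tool axis -0.0068 n 2228 end y 0.0468 tcp [ 0.4402 -0.2595  0.2833] F [-0.1  0.3 -3. ] grip 26.4
tcp [ 0.4401 -0.2596  0.2832] shift [ 0.002  -0.0013  0.0282] heading y -13.09 roll -0.0900084048136307
```

{"api": "step_arm", "payload": {
  "commands": [
    {"dx": 0.002,"dy": -0.001,"dz": 0.012,"roll": 0,"fingers": 1},
    {"dx": 0.002,"dy": -0.001,"dz": 0.024,"roll": 0,"fingers": 1},
    {"dx": 0.002,"dy": -0.001,"dz": 0.031,"roll": 0,"fingers": 1},
    {"dx": 0.002,"dy": -0.001,"dz": 0.035,"roll": 0,"fingers": 1},
    {"dx": 0.002,"dy": -0.001,"dz": 0.037,"roll": 0,"fingers": 1},
    {"dx": 0.002,"dy": -0.001,"dz": 0.039,"roll": 0,"fingers": 1},
    {"dx": 0.002,"dy": -0.001,"dz": 0.04,"roll": 0,"fingers": 1}
  ],
  "squeeze": 25
}}

```text
time: 5.95
tool_pos: [0.44, -0.257, 0.2448]
tcp_rot: [2.458, 1.954, 0.001]
wrist_force: [-2.2, 0.4, 7.0]
width: 0.278
grip_force: 27.6
```

{"api": "step_arm", "payload": {
  "commands": [
    {"dx": 0,"dy": 0,"dz": 0,"roll": 0,"fingers": 1},
    {"dx": 0,"dy": 0,"dz": 0,"roll": 0,"fingers": 1},
    {"dx": 0,"dy": 0,"dz": 0,"roll": 0,"fingers": 1}
  ],
  "squeeze": 25
}}

```text
time: 6.32
tool_pos: [0.4399, -0.257, 0.2448]
tcp_rot: [2.458, 1.954, 0.001]
wrist_force: [-2.7, 1.6, 5.0]
width: 0.28
grip_force: 27.5
```

```bash
python3 - <<'E'
from h import *
roll(); delta((.4393,-.2574,.244),-13.0)
E
```

```text
roll -0.011 pitch slope -0.005 top z at tool axis -0.0067 n 2261 end y 0.0471 tcp [ 0.4399 -0.257   0.2448] F [-2.7  1.6  5. ] grip 27.5
tcp [ 0.4399 -0.257   0.2448] shift [-0.0005 -0.0005  0.0008] heading y -13.05 roll -0.04731533658898002
```

Level and bearing on the ridge. Now I'll start rocking towards +y.

{"api": "step_arm", "payload": {
  "commands": [
    {"dx": 0.003,"dy": 0,"dz": 0.001,"roll": 0,"fingers": 1},
    {"dx": 0.006,"dy": 0,"dz": 0.001,"roll": 0,"fingers": 1},
    {"dx": 0.009,"dy": 0,"dz": 0.0015,"roll": 0,"fingers": 1},
    {"dx": 0.012,"dy": 0,"dz": 0.0015,"roll": 0,"fingers": 1}
  ],
  "squeeze": 25
}}

```text
time: 6.88
tool_pos: [0.4427, -0.2466, 0.244]
tcp_rot: [2.456, 1.952, -0.002]
wrist_force: [-2.6, -1.7, 6.3]
width: 0.278
grip_force: 27.6
```

```bash
python3 - <<'E'
from h import *
roll()
E
```

```text
roll -0.079 pitch slope -0.005 top z at tool axis -0.0067 n 2207 end y 0.0443 tcp [ 0.4427 -0.2466  0.244 ] F [-2.6 -1.7  6.3] grip 27.6
```

{"api": "step_arm", "payload": {
  "commands": [
    {"dx": 0.003,"dy": 0,"dz": 0.0005,"roll": 0,"fingers": 1},
    {"dx": 0.006,"dy": 0,"dz": 0.0008,"roll": 0,"fingers": 1},
    {"dx": 0.009,"dy": 0,"dz": 0.0012,"roll": 0,"fingers": 1},
    {"dx": 0.012,"dy": 0,"dz": 0.0016,"roll": 0,"fingers": 1},
    {"dx": 0.015,"dy": 0,"dz": 0.002,"roll": 0,"fingers": 1},
    {"dx": 0.018,"dy": 0,"dz": 0.0024,"roll": 0,"fingers": 1},
    {"dx": 0.02,"dy": 0,"dz": 0.0027,"roll": 0,"fingers": 1},
    {"dx": 0.02,"dy": 0,"dz": 0.0027,"roll": 0,"fingers": 1}
  ],
  "squeeze": 25
}}

```text
time: 7.92
tool_pos: [0.4473, -0.2264, 0.2406]
tcp_rot: [2.457, 1.953, -0.0]
wrist_force: [-2.1, 0.6, 5.3]
width: 0.277
grip_force: 27.5
```

```bash
python3 - <<'E'
from h import *
p=held(); roll(p); np.savez("h2",im=p[1]["side"][0]); delta((.4393,-.2574,.244),-13.0)
cv2.imwrite("pics/c4.png",np.hstack([cv2.resize(p[1]["wrist"][0],(400,300)),cv2.resize(p[1]["side"][0][110:290,220:400],(300,300))]))
E
```

```text
roll -0.224 pitch slope 0.001 top z at tool axis -0.007 n 2228 end y 0.0383 tcp [ 0.4473 -0.2264  0.2406] F [-2.1  0.6  5.3] grip 27.5
tcp [ 0.4473 -0.2264  0.2406] shift [-0.032  -0.0008 -0.0034] heading y -13.04 roll -0.04030365890230314
```

View pics/c4.png

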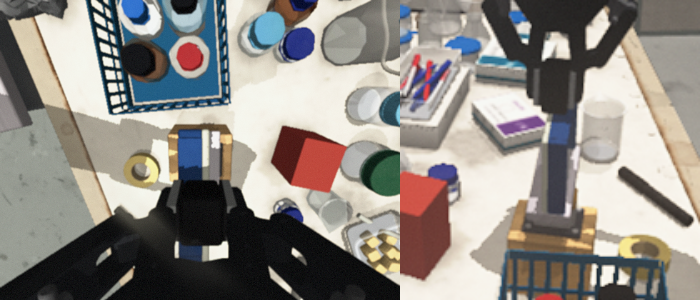

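The side view shows the base resting tilted on the ridge, nothing else touched. The measured roll is -0.224 against a mark of about 0.227. I'll let the pointer settle, check again and hand in.

{"api": "step_arm", "payload": {
  "commands": [
    {"dx": 0.0005,"dy": 0,"dz": 0.0003,"roll": 0,"fingers": 1},
    {"dx": 0.0005,"dy": 0,"dz": 0.0003,"roll": 0,"fingers": 1},
    {"dx": 0.0005,"dy": 0,"dz": 0.0003,"roll": 0,"fingers": 1},
    {"dx": 0.0005,"dy": 0,"dz": 0.0003,"roll": 0,"fingers": 1},
    {"dx": 0.0005,"dy": 0,"dz": 0.0003,"roll": 0,"fingers": 1},
    {"dx": 0.0005,"dy": 0,"dz": 0.0003,"roll": 0,"fingers": 1},
    {"dx": 0.0005,"dy": 0,"dz": 0.0003,"roll": 0,"fingers": 1},
    {"dx": 0.0005,"dy": 0,"dz": 0.0003,"roll": 0,"fingers": 1}
  ],
  "squeeze": 25
}}

```text
time: 9.02
tool_pos: [0.4474, -0.226, 0.2405]
tcp_rot: [2.457, 1.953, -0.0]
wrist_force: [-1.9, 0.4, 7.3]
width: 0.283
grip_force: 27.7
```

{"api": "step_arm", "payload": {
  "commands": [
    {"dx": 0,"dy": 0,"dz": 0,"roll": 0,"fingers": 1},
    {"dx": 0,"dy": 0,"dz": 0,"roll": 0,"fingers": 1},
    {"dx": 0,"dy": 0,"dz": 0,"roll": 0,"fingers": 1},
    {"dx": 0,"dy": 0,"dz": 0,"roll": 0,"fingers": 1},
    {"dx": 0,"dy": 0,"dz": 0,"roll": 0,"fingers": 1},
    {"dx": 0,"dy": 0,"dz": 0,"roll": 0,"fingers": 1},
    {"dx": 0,"dy": 0,"dz": 0,"roll": 0,"fingers": 1},
    {"dx": 0,"dy": 0,"dz": 0,"roll": 0,"fingers": 1}
  ],
  "squeeze": 25
}}

```text
time: 10.02
tool_pos: [0.4474, -0.226, 0.2405]
tcp_rot: [2.457, 1.953, -0.0]
wrist_force: [-2.4, -0.2, 6.1]
width: 0.281
grip_force: 27.7
```

```bash
python3 - <<'E'
from h import *
roll()
E
```

```text
roll -0.226 pitch slope -0.007 top z at tool axis -0.0072 n 2058 end y 0.0382 tcp [ 0.4474 -0.226   0.2405] F [-2.4 -0.2  6.1] grip 27.7
```

```bash
python3 -c "
from workcell import *
print(finish_job())"
```

```text
the job is handed in; nothing more can be done
None
```

I handed the job in at about 10 s with the gauge still gripped and bearing on the brass ridge, rolled -0.226 rad against a red mark read at about 0.227; the pointer was not seen after lift-off, I gripped across the handle's 24 mm instead of the advised 28 mm because the tool can't tilt, and no verdict came back.

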